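Level the rocking circuit-board stand

ROBOT

A 7-joint arm with a two-finger parallel gripper is mounted at the origin on the work surface. World frame = base frame: x ahead of the robot, y to its left, z up, the work surface at z = 0. Lengths are in m, angles in rad, forces in N, time in s.
With the tool pointing down it reaches from about 0.425 to 0.95 m from the base axis. Payload 16.7 kg.
Tool frame: the origin (TCP) lies between the finger pads; the fingertips stand 14 mm ahead of it and the grasp point (between the pads) lies 5 mm behind it; z points along the fingers, y is the line along which they close (so a half turn about z gives the same grasp; the last joint's range is limited). The gripper opens to 94 mm and grips with 3 to 60 N. Pads are 16 mm wide; open, the fingers measure 119 mm over their backs; the gripper's body (75 mm by 177 mm) begins 78 mm behind the grasp point.
Start: joints at [1.185, 0.426, 0.074, 1.606, -0.034, 1.111, -0.067], TCP at [0.158, -0.656, 0.219] pointing down, gripper open.
Joint ranges: [-2.85, 2.85], [-0.5, 2.14], [-1.23, 1.37], [0.21, 2.46], [-1.02, 4.16], [0.16, 2.05], [-2.73, 2.73]. Speed limits (rad/s): [1.89, 1.89, 2.39, 2.39, 3.01, 3.01, 3.01].

INTERFACE

Orientations are given as a unit quaternion [x, y, z, w].
In Python, from workcell import get_state, capture, job_done gives the robot as it stands.
- The arm moves only by the tool send_rows, never from a script. Its argument "motion" is a list of rows, each a list of 2 entries, a list of its own where there are three numbers: the shift along the tool's x, y, z in mm, then the turn, a rotation vector about the tool's x, y, z in rad. In form: [[[dx, dy, dz], [wx, wy, wz]], ...]. A call has 1 to 8 rows; each row shifts and turns the commanded pose from where the row before left it, along the tool's axes as they then stand; what a row does not reach is not made up. A row lasts 1/8 s, in which the tool goes at most 62.5 mm and 10.7 degrees, less where a joint would pass 70% of its speed; a pose out of reach is approached as far as the arm can. A call with a gripper value outside its range is refused whole. "jaw" is the finger opening in mm, from 0 to 94, set as the call begins (left out, the last holds). The fingers move at their own pace and stop on an object; "newtons" is the grip in N (left out, the last holds). Time passes only in rows, so rows that do not move let the fingers close. It gives the time, the measured TCP pose, the force, the opening and the grip force at its end, in the units of the state.
- get_state(): the state, without advancing time (a new reading comes with each control period).
- capture(name): name is "scene" or "top"; returns a dict with "color" (420x560x3 uint8, red, green, blue), "fov_y" (degrees; the focal length in pixels is half the picture's height over the tangent of half this angle, whatever the lens; pixels are square), "cx", "cy" (the principal point, pixels), "dist" ([k1, k2, p1, p2, k3] as OpenCV has them; the pictures are not rectified), "xyz" and "rotation" of the camera in the world. Camera axes: x right, y down, z forward; pixel columns grow to the right and rows downward; lengths in m; the calibration is good to about 2 mm. A picture is of the moment at which its call begins. There is no depth.
- job_done(): hands the job in; it is judged then, once.
The state is a dict: "time_s": time; "q": joint angles; "qd": joint speeds; "tau": joint torques, N m; "tcp_pos": TCP position; "tcp_rot": TCP orientation; "force": force on the tool from outside, world axes, zero at the start; "ft_torque": the same for the moment, N m; "grip_width": opening from 0.0 (shut) to 1.0 (fully open); "grasp_force": force on a finger pad.
Only numpy, scipy, OpenCV 4.12 (cv2) and the standard library are available. Lean on these libraries where they do the work, as an engineer would, in place of code of your own. Each camera call takes 0.05 s, during which the arm holds its last target. There are 200 camera calls.

TASK

The steel stand that carries the circuit board leans and rocks, because one of its two winged levelling screws is backed off: the one whose wing stands across the plate instead of along its long edges. From above, turn that screw clockwise, by less than half a turn, until its wing lies along the plate's long edges and the stand sits level on all four feet, then let go of it. Leave the other winged screw as it is and do not shove the stand about.

Things in the scene. Friction and masses are not known exactly. Their poses are not given: they have to be found in the camera images.
- board_stand: Loose 1.2 kg stand on a 3 mm red mat, any yaw: steel plate 220 (x) by 160 (y) by 6 mm, top at z = 20 mm, with a green board (at -x) and a dark transformer; all but the winged screws is below 40 mm. Origin under its centre, level with the feet. Feet at x +-95, y +-65 mm: rubber studs at -x, winged screws at +x, the backed-off one at y +65, the set one at y -65. Starts leaning 1 to 3 degrees
- low_screw_wing (a point): Centre of the wing of the backed-off screw, on the screw's axis. The wing is an upright steel bar 38 mm long (point's x axis), 10 mm thick (y axis, the way to grip it) and 22 mm tall (z), the top of the stand, its centre about 63 mm above the bench. Below it a stem 10 mm across with a 16 mm collar goes down through the plate
- low_screw (a joint): Turn of the backed-off screw, rad: 0 when its wing is parallel to the plate's x axis and its foot as long as the other three; starts between -1.35 and -0.85. Grows when turned clockwise seen from above, which lengthens the foot 3.2 mm per rad. Stays where left (friction 0.06 N m); can be overturned, to 0.7 at most, and the stand then rocks again
- set_screw (a joint): The same for the other, correctly set winged screw, of the same shape; it starts within 0.05 of 0

How it is judged:
By the outcome, as a careful person would: the job done as asked, in the order asked, and still so for the second after the job is handed in, with the robot touching nothing.
It also fails if it takes over 32 s, if anything falls off the work surface, if the arm or the gripper's body presses on something with over 40 N, if the wrist force passes 120 N, or if a joint passes its speed limit or range.

## Working session

There is one attempt and no reset: what is moved stays moved. The work goes in short steps, Python scripts to look and compute and a tool call to move; the robot and the scene stay as the last step left them, time stands still between calls to the robot, and variables do not carry over. Pictures are saved under pics/ and viewed, at most 10 in all, crops included, and the job is handed in when it is done.

Besides the shell and the picture viewer there is one more tool, called after ">>>" as a command line: name --argument value ..., lists and objects as JSON in quotes. send_rows: Moves the arm, as the interface text tells. Its arguments: {"type":"object","properties":{"motion":{"type":"array","items":{"type":"array"}},"jaw":{"type":"number"},"newtons":{"type":"number"}},"required":["motion"]}

```bash
mkdir -p pics
cat > h.py <<'E'
import numpy as np, cv2
from workcell import get_state, capture
def cam(c):
    h=c["color"].shape[0]; f=h/2/np.tan(np.radians(c["fov_y"])/2)
    return np.array([[f,0,c["cx"]],[0,f,c["cy"]],[0,0,1]]), np.array(c["dist"],float)
def R(c):
    r=np.array(c["rotation"],float)
    if r.shape==(3,3): return r
    from scipy.spatial.transform import Rotation as Ro
    return Ro.from_quat(r).as_matrix()
def ray(c,px):
    K,d=cam(c); u=cv2.undistortPoints(np.array(px,float).reshape(-1,1,2),K,d).reshape(-1,2)
    return np.c_[u,np.ones(len(u))]@R(c).T
def onplane(c,px,z):
    v=ray(c,px); o=np.array(c["xyz"]); return o+v*((z-o[2])/v[:,2])[:,None]
def proj(c,P):
    r=R(c); K,d=cam(c); t=-r.T@np.array(c["xyz"])
    return cv2.projectPoints(np.array(P,float).reshape(-1,1,3),cv2.Rodrigues(r.T)[0],t,K,d)[0].reshape(-1,2)
E
python3 - <<'E'
from h import *
for n in("scene","top"):
    c=capture(n); cv2.imwrite(f"pics/{n}0.png",c["color"][...,::-1]); print(n,c["xyz"],c["rotation"],c["fov_y"],c["dist"])
s=get_state(); print(s["time_s"],s["tcp_pos"],s["tcp_rot"])
E
```

```text
scene [ 0.87062719 -0.3987687   0.45690517] [ 0.84719164  0.284645   -0.13740804 -0.42703932] 44.89613028081225 [-0.07924462  0.          0.          0.          0.        ]
top [0.47703297 0.03299922 0.72117385] [-0.70221201  0.70809693 -0.05436327  0.05041491] 48.99753259344559 [-0.11775406  0.          0.          0.          0.        ]
0.1 [ 0.1575613  -0.65598484  0.21887372] [ 9.93061904e-01  1.17591481e-01 -1.08829442e-04 -5.35002881e-04]
```

View pics/top0.png

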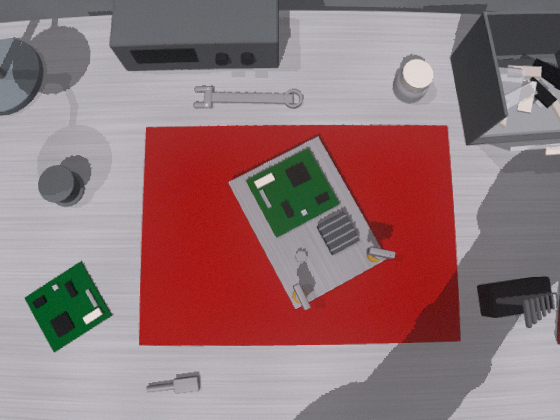

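View pics/scene0.png

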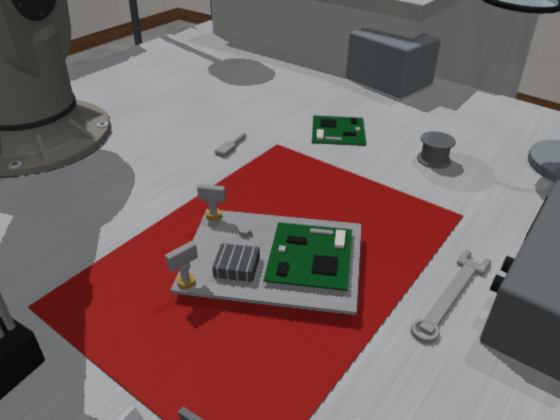

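The top view shows the plate with corners near (320,137), (230,183), (298,308) and (386,260). The set wing at (301,296) lies along the long edges. The wing at (381,253) stands across them, so it is the backed-off one. In the scene view the wings are at (183,257) and (211,192).

Run:
```python
from h import *
a=cv2.imread("pics/top0.png")[228:318,275:415]; b=cv2.imread("pics/scene0.png")[175:300,150:270]
A=cv2.resize(a,None,fx=3,fy=3,interpolation=cv2.INTER_CUBIC);B=cv2.resize(b,None,fx=3,fy=3,interpolation=cv2.INTER_CUBIC)
o=np.zeros((max(A.shape[0],B.shape[0]),A.shape[1]+B.shape[1],3),np.uint8);o[:A.shape[0],:A.shape[1]]=A;o[:B.shape[0],A.shape[1]:]=B
cv2.imwrite("pics/crop0.png",o)
t=capture("top");s=capture("scene")
# plate corners
img=t["color"].astype(int); red=(img[...,0]>70)&(img[...,1]<50)
n=np.uint8(~red)*255; n[:130]=0;n[335:]=0;n[:,:160]=0;n[:,440:]=0
cs=max(cv2.findContours(n,0,2)[0],key=cv2.contourArea)
r=cv2.minAreaRect(cs); print(r,cv2.boxPoints(r))
ap=cv2.approxPolyDP(cs,5,True).reshape(-1,2); print(ap.tolist())
print("approx poly z20",onplane(t,ap,.02).round(3).tolist())
p=onplane(t,[[368,250],[395,254],[294,286],[308,306]],.074);print(p.round(4))
p2=onplane(s,[[183,257],[211,192]],.063);print(p2.round(4))
```

```text
((312.1878967285156, 220.76113891601562), (150.12014770507812, 115.4831771850586), 61.38954162597656) [[225.55415  182.51593 ]
 [326.93628  127.216545]
 [398.82166  259.00635 ]
 [297.4395   314.30573 ]]
[[318, 136], [228, 182], [294, 308], [305, 310], [309, 301], [395, 254], [378, 244]]
approx poly z20 [[0.71, -0.031, 0.02], [0.636, 0.111, 0.02], [0.442, 0.011, 0.02], [0.439, -0.006, 0.02], [0.452, -0.012, 0.02], [0.521, -0.145, 0.02], [0.537, -0.119, 0.02]]
[[ 0.524  -0.0929  0.074 ]
 [ 0.5179 -0.1314  0.074 ]
 [ 0.4749  0.0123  0.074 ]
 [ 0.4471 -0.0068  0.074 ]]
[[ 0.5243 -0.1136  0.063 ]
 [ 0.46    0.0029  0.063 ]]
```

View pics/crop0.png

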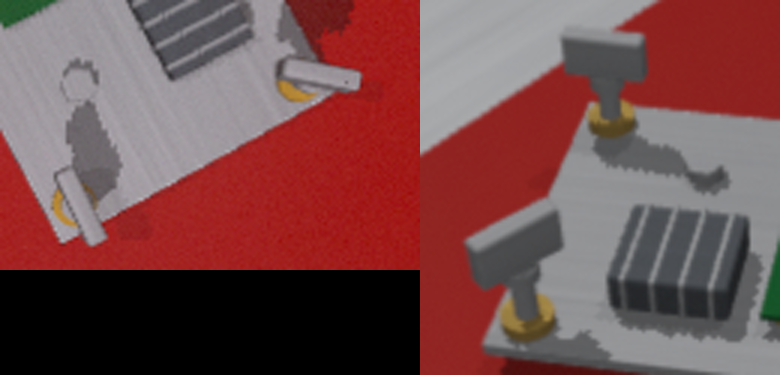

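The crop shows the low wing's top face running from full-image px (369.8,250.3) to (394.7,255.2). That is about -100° in the world, while the plate's x axis is about -153°, so roughly 0.92 rad clockwise is needed. The wing centre is near (0.521,-0.112), and both cameras agree. I'll go above it, passing high over the clutter.

>>> send_rows --motion '[[[40,-37,-30],[0,0,0]],[[40,-37,-30],[0,0,0]],[[40,-37,-30],[0,0,0]],[[40,-37,0],[0,0,0]],[[40,-37,0],[0,0,0]],[[40,-37,0],[0,0,0]],[[40,-37,0],[0,0,0]],[[40,-37,0],[0,0,0]]]' --jaw 44 --newtons 20

```text
time_s: 1.2
tcp_pos: [0.4004, -0.2922, 0.3096]
tcp_rot: [0.993, 0.118, 0.0, 0.0]
force: [1.1, -0.8, -0.6]
grip_width: 0.464
grasp_force: 0.0
```

>>> send_rows --motion '[[[40,-37,0],[0,0,0]],[[40,-37,0],[0,0,0]],[[40,-37,0],[0,0,0]],[[40,-37,0],[0,0,0]],[[0,0,20],[0,0,-0.144]],[[0,0,20],[0,0,-0.144]],[[0,0,20],[0,0,-0.144]],[[0,0,20],[0,0,-0.144]]]'

```text
time_s: 2.2
tcp_pos: [0.5206, -0.1124, 0.2288]
tcp_rot: [0.918, 0.397, -0.0, -0.0]
force: [-0.7, 0.5, -0.9]
grip_width: 0.472
grasp_force: 0.0
```

>>> send_rows --motion '[[[0,0,25],[0,0,-0.144]],[[0,0,25],[0,0,-0.144]],[[0,0,25],[0,0,-0.144]],[[0,0,0],[0,0,-0.144]],[[0,0,0],[0,0,0]],[[0,0,0],[0,0,0]]]'

```text
time_s: 2.95
tcp_pos: [0.5208, -0.1126, 0.1548]
tcp_rot: [0.77, 0.638, 0.0, 0.0]
force: [0.2, -0.4, 0.5]
grip_width: 0.464
grasp_force: 0.0
```

```bash
cat > look.py <<'E'
from h import *; import sys
from scipy.spatial.transform import Rotation as Ro
s=get_state(); r=Ro.from_quat(s["tcp_rot"]).as_matrix(); p=np.array(s["tcp_pos"])
print(s["time_s"],p.round(4),"x ang",np.degrees(np.arctan2(r[1,0],r[0,0])).round(2),"z",r[:,2].round(4),s["force"],s["ft_torque"],s["grip_width"],s["grasp_force"],np.round(s["q"],2))
n=sys.argv[1]; t=capture("top"); c=capture("scene")
pt=proj(t,[p+r[:,2]*.014])[0]; pc=proj(c,[p+r[:,2]*.014])[0]; print("tip px top/scene",pt,pc)
def crop(c,ctr,w,h,k):
    M=np.array([[k,0,-k*(ctr[0]-w/2)],[0,k,-k*(ctr[1]-h/2)]],float)
    return cv2.warpAffine(c["color"][...,::-1].copy(),M,(w*k,h*k),flags=cv2.INTER_CUBIC)
cv2.imwrite(f"pics/{n}.png",np.hstack([crop(t,(340,260),130,180,3),crop(c,(200,220),130,180,3)]))
E
python3 look.py above
```

```text
2.95 [ 0.5208 -0.1126  0.1548] x ang 79.31 z [ 4.e-04 -1.e-04 -1.e+00] [ 0.21843452 -0.36675229  0.53620909] [-0.12059966 -0.10479726 -0.00534785] 0.46371094582171146 0.0 [ 0.53  0.31 -0.52  1.96  0.19  0.92 -0.27]
tip px top/scene [393.344203  248.3914733] [173.8732738  200.72990111]
```

View pics/above.png

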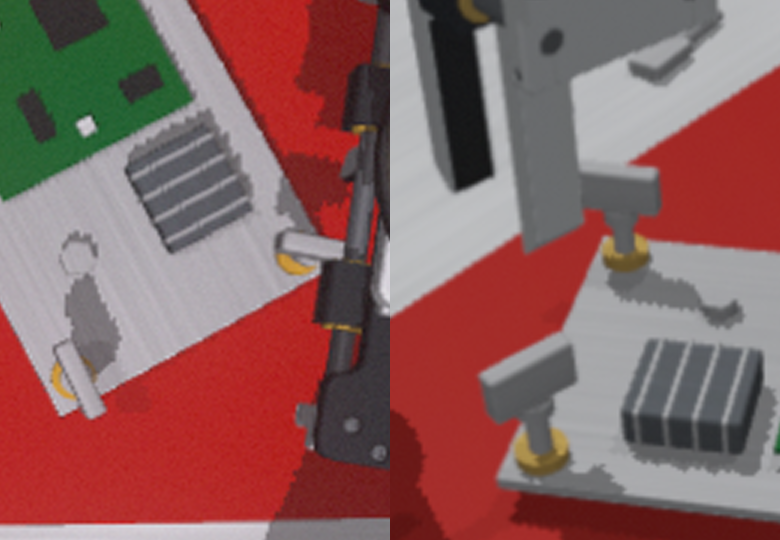

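The scene view shows the fingers straddling the line of the low wing (its centre is at about (530,378) in the picture) and nothing is in the way. The centre is consistent to about 1 mm. Next I descend and close gently, watching the side force.

>>> send_rows --motion '[[[0,0,25],[0,0,0]],[[0,0,25],[0,0,0]],[[0,0,20],[0,0,0]],[[0,0,15],[0,0,0]],[[0,0,11],[0,0,0]],[[0,0,0],[0,0,0]]]'

```text
time_s: 3.8
tcp_pos: [0.5205, -0.1124, 0.0581]
tcp_rot: [0.769, 0.639, -0.0, -0.0]
force: [0.2, -1.3, 0.7]
grip_width: 0.467
grasp_force: 0.0
```

>>> send_rows --motion '[[[0,0,0],[0,0,0]],[[0,0,0],[0,0,0]],[[0,0,0],[0,0,0]]]' --jaw 17 --newtons 3

```text
time_s: 4.18
tcp_pos: [0.5209, -0.1125, 0.0589]
tcp_rot: [0.769, 0.639, 0.0, 0.0]
force: [-0.1, 0.2, 0.9]
grip_width: 0.2
grasp_force: 0.0
```

```bash
python3 look.py down
```

```text
4.175 [ 0.5209 -0.1125  0.0589] x ang 79.5 z [ 6.e-04 -1.e-04 -1.e+00] [-0.14464952  0.19351722  0.88639946] [ 0.01883574 -0.05448942 -0.00123139] 0.2003700594735557 0.0 [ 0.48  0.44 -0.47  2.03  0.3   0.73 -0.36]
tip px top/scene [377.45626559 253.43877834] [183.17496161 266.77237928]
```

View pics/down.png

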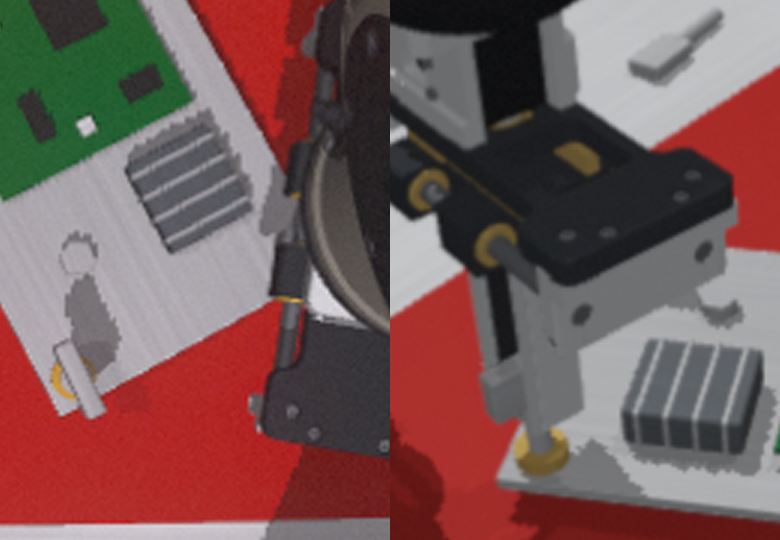

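The view shows the wing between the fingers, with its left end sticking out at (495,385) and the gripper straddling it. Now I close gently.

>>> send_rows --motion '[[[0,0,0],[0,0,0]],[[0,0,0],[0,0,0]],[[0,0,0],[0,0,0]]]' --jaw 0 --newtons 4

```text
time_s: 4.65
tcp_pos: [0.5209, -0.1125, 0.0586]
tcp_rot: [0.769, 0.639, 0.0, 0.0]
force: [2.4, -0.0, 0.5]
grip_width: 0.109
grasp_force: 4.0
```

>>> send_rows --motion '[[[0,0,0],[0,0,0]],[[0,0,0],[0,0,0]],[[0,0,0],[0,0,0]]]' --newtons 15

```text
time_s: 5.03
tcp_pos: [0.5209, -0.1125, 0.0586]
tcp_rot: [0.769, 0.64, 0.0, 0.0]
force: [2.1, -1.5, 1.2]
grip_width: 0.109
grasp_force: 15.0
```

```bash
cat > st.py <<'E'
from h import *
from scipy.spatial.transform import Rotation as Ro
s=get_state(); r=Ro.from_quat(s["tcp_rot"]).as_matrix()
print(s["time_s"],np.round(s["tcp_pos"],4),"xang",np.degrees(np.arctan2(r[1,0],r[0,0])).round(2),"F",np.round(s["force"],1),"T",np.round(s["ft_torque"],3),"Ftool",(r.T@s["force"]).round(1),s["grip_width"],s["grasp_force"])
E
cat > plate.py <<'E'
from h import *
t=capture("top"); img=t["color"].astype(int); red=(img[...,0]>70)&(img[...,1]<50)
n=np.uint8(~red)*255; n[:130]=0;n[335:]=0;n[:,:160]=0;n[:,440:]=0
# left long edge: first non-red pixel on rows 195..295
e=np.array([[np.argmax(n[y]>0),y] for y in range(195,292)],float)
P=onplane(t,e,.018); l=cv2.fitLine(P[:,:2].astype(np.float32),cv2.DIST_HUBER,0,.01,.01).ravel()
a=np.degrees(np.arctan2(l[1],l[0])); print("plate x angle",a, "point",l[2:])
E
python3 st.py; python3 plate.py
```

```text
5.025 [ 0.5209 -0.1125  0.0586] xang 79.51 F [ 2.1 -1.5  1.2] T [-0.231 -0.653 -0.064] Ftool [-1.1  2.3 -1.2] 0.10888701632652231 14.967788010835648
plate x angle 27.604967 point [0.5407551  0.06271318]
```

The grip is good: 10.2 mm opening, 2 N side force. The plate's x axis is at 27.6° and the tool x at 79.5°, so 51.9° (0.906 rad) clockwise is needed, which is positive about tool z.

>>> send_rows --motion '[[[0,0,0],[0,0,0.06]],[[0,0,0],[0,0,0.06]],[[0,0,0],[0,0,0.06]],[[0,0,0],[0,0,0.06]],[[0,0,0],[0,0,0.06]],[[0,0,0],[0,0,0.06]],[[0,0,0],[0,0,0.06]],[[0,0,0],[0,0,0.06]]]'

```text
time_s: 6.08
tcp_pos: [0.5211, -0.1122, 0.0586]
tcp_rot: [0.899, 0.438, 0.0, 0.0]
force: [4.3, 0.4, -0.9]
grip_width: 0.104
grasp_force: 15.0
```

```bash
python3 st.py; python3 plate.py
```

```text
6.075 [ 0.5211 -0.1122  0.0586] xang 51.92 F [ 4.3  0.4 -0.9] T [-0.045 -0.877  0.075] Ftool [3.  3.2 0.9] 0.10395478726646182 15.007101148366928
plate x angle 27.53561 point [0.54075724 0.06298101]
```

>>> send_rows --motion '[[[0,0,0],[0,0,0.06]],[[0,0,0],[0,0,0.06]],[[0,0,0],[0,0,0.06]],[[0,0,0],[0,0,0.06]],[[0,0,0],[0,0,0.06]],[[0,0,0],[0,0,0.06]],[[0,0,0],[0,0,0.065]],[[0,0,0],[0,0,0]]]'

```text
time_s: 7.12
tcp_pos: [0.5211, -0.1121, 0.0586]
tcp_rot: [0.971, 0.239, 0.0, -0.0]
force: [5.1, 0.2, -0.4]
grip_width: 0.104
grasp_force: 15.0
```

```bash
python3 st.py; python3 plate.py
```

```text
7.125 [ 0.5211 -0.1121  0.0586] xang 27.68 F [ 5.1  0.2 -0.4] T [ 0.022 -1.05  -0.065] Ftool [4.6 2.2 0.5] 0.10352762788156383 15.001140832901001
plate x angle 27.414091 point [0.54075825 0.06310629]
```

Tool and plate are now aligned within 0.3°, and the plate hasn't moved. I'll let go, rise clear and look.

>>> send_rows --motion '[[[0,0,0],[0,0,0]],[[0,0,0],[0,0,0]],[[0,0,0],[0,0,0]],[[0,0,0],[0,0,0]]]' --jaw 40

```text
time_s: 7.68
tcp_pos: [0.5205, -0.1125, 0.0585]
tcp_rot: [0.971, 0.239, -0.0, -0.0]
force: [-0.1, 0.5, -0.3]
grip_width: 0.425
grasp_force: 0.0
```

>>> send_rows --motion '[[[0,0,-15],[0,0,0]],[[0,0,-25],[0,0,0]],[[0,0,-40],[0,0,0]],[[0,-30,-40],[0,0,0]],[[-30,-40,-30],[0,0,0]],[[-40,-40,0],[0,0,0]],[[-40,-40,0],[0,0,0]],[[0,0,0],[0,0,0]]]'

```text
time_s: 8.68
tcp_pos: [0.3509, -0.0302, 0.2095]
tcp_rot: [0.971, 0.24, 0.0, 0.001]
force: [0.9, -1.0, 1.2]
grip_width: 0.426
grasp_force: 0.0
```

```bash
python3 look.py after; python3 plate.py
```

```text
8.675 [ 0.3509 -0.0302  0.2095] x ang 27.72 z [ 0.0014 -0.0017 -1.    ] [ 0.94002827 -0.95857668  1.17422874] [-0.00979933 -0.04312351  0.02746162] 0.42640559984877224 0.0 [ 0.3  -0.1  -0.37  2.26 -0.04  0.98 -1.13]
tip px top/scene [336.94692453 397.51651219] [123.80341896  88.80109231]
plate x angle 27.562487 point [0.540758   0.06307599]
```

View pics/after.png

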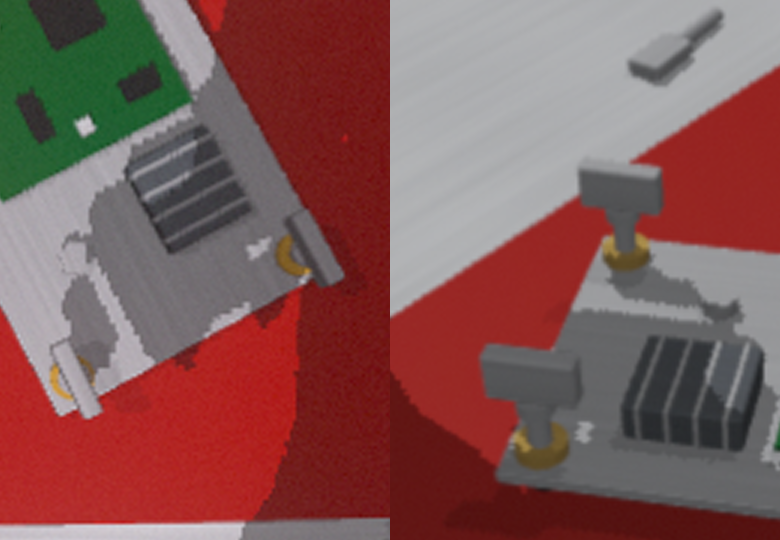

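The low wing's top face now runs from about (298,211) to (333,281) in the crop, along the plate edge like the set wing from (61,343) to (92,414). A quick numeric check on both:

Run:
```python
from h import *
t=capture("top")
px=np.array([[298,211.5],[333,281.5],[61,343.5],[92.5,414]])/3+np.array([275,170])
P=onplane(t,px,.074); 
for i in(0,2):
    d=P[i]-P[i+1]; print(np.degrees(np.arctan2(d[1],d[0])),np.linalg.norm(d),(P[i]+P[i+1])/2)
```

```text
25.000169876330556 0.03664644425618001 [ 0.52079602 -0.11020332  0.074     ]
23.52160629904963 0.035511443688767214 [0.46065496 0.00330491 0.074     ]
```

Hand-picked corners are only good to about 2°, so I'll fit the wing's silhouette edge against the red mat instead.

```bash
python3 - <<'E'
from h import *
acc=np.mean([capture("top")["color"].astype(float) for _ in range(4)],0); t=capture("top")
q=acc[...,1]/(acc[...,0]+1); 
def edge(y0,y1,x0,x1):
    e=[]
    for y in range(y0,y1):
        r=q[y,x0:x1]; k=np.where(r>.5)[0][-1]
        e.append([x0+k+(r[k]-.5)/(r[k]-r[k+1]),y])
    P=onplane(t,e,.074)[:,:2]; l=cv2.fitLine((P*1000).astype(np.float32),cv2.DIST_HUBER,0,.01,.01).ravel()
    res=(P*1000-l[2:])@np.array([-l[1],l[0]]); print(np.degrees(np.arctan(l[1]/l[0])),"rms mm",res.std(),np.ptp(P[:,0]))
edge(242,261,365,405)      # low wing
edge(297,306,298,325)      # set wing (lower part)
# plate right long edge, top at .020
e=[]
for y in range(150,232):
    r=q[y,300:420]; k=np.where(r>.5)[0][-1]; e.append([300+k,y])
P=onplane(t,e,.02)[:,:2]; l=cv2.fitLine((P*1000).astype(np.float32),cv2.DIST_HUBER,0,.01,.01).ravel(); print("plate R",np.degrees(np.arctan(l[1]/l[0])))
E
python3 plate.py
```

```text
27.157759 rms mm 0.13827796039245935 0.025664351792309525
-55.089184 rms mm 1.0748859405003943 0.01087978572693965
plate R 27.601603
plate x angle 27.47562 point [0.5407574 0.0629963]
```

The low wing is at 27.2° and the plate's long edges at 27.5 to 27.6°, so it is aligned. Handing in.

```bash
python3 -c "from workcell import job_done; print(job_done())"
```

```text
the job is handed in; nothing more can be done
None
```

I turned the backed-off screw about 0.905 rad clockwise and let go of it: its wing lies within 0.5° of the plate's long edges, the stand did not measurably shift, the other screw was not touched, and the job is handed in; I did not measure whether the stand is level.

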